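# Caliper the stem of a pump plunger

## Task

Check the pump plunger with the caliper on the bench: lift the plunger out of its cradle, set it down on the bench so that you can take it again by its square head, and lay its round steel stem across both rests of the caliper stand, between the open jaws, squarely and with the jaws about mid-stem. Let it lie there, then slide the moving jaw gently shut until both jaws touch the stem, without making the jaw lean, and leave it so. Do not push the bottle, the beaker or the small box away.

Things in the scene. Friction and masses are not known exactly. Their poses are not given: they have to be found in the camera images.
- plunger: loose pump plunger, 116 mm long, 0.22 to 0.39 kg: round bright steel stem, diameter 26, length 72 mm, with a square grey plastic head on one end. Origin on the axis at the stem's mid-length; x runs along the axis from the head to the free end (at x = +36 mm). z is up as it lies in the cradle, square to a flat of the head. Lying on the bench on a flat of the head it does not roll; its free end sags 3 mm
- crosshead (a point): centre of the plunger's square head, 58 mm from the plunger's origin; axes as the plunger's. The head is 44 mm long (plunger x = -80 to -36 mm) and 32 x 32 mm across. To put the plunger down, the bench before the stand is always free from x = 0.42 to 0.47 and y = -0.17 to 0.03 m (world)
- cradle: fixed white plastic cradle, 134 x 64 mm, 63 mm tall. Origin on the bench under the plunger's origin; the stem lies along its x, axis 47 mm up. The head sits in a pocket (x = -90 to -26 mm) open at the top only, its walls level with the head, no room for fingers. The stem is free on both sides from x = -26 to +27 mm, over a base plate 19 mm up; its end rests on a low saddle. It lifts straight up
- caliper_stand: fixed grey stand, 98 x 244 mm, holding a steel caliper, jaws up. Origin on the bench under its centre. The beam runs along y at x = 0, 31 to 51 mm up. Two dark rests at |x| = 24 to 29 mm carry the stem: flat tops 56 mm up, from 3 mm behind the fixed jaw's face to 43 mm before it, end cheeks to 76 mm. Beyond |x| = 37 mm nothing is above 26 mm. The head may lie on either side
- jaw_zone (a point): point on the fixed jaw's measuring face, midway between the rests, at the height of the axis of a stem lying on the rests (69 mm above the bench); axes as the stand's: x along a stem that lies squarely, y towards the moving jaw. The fixed jaw lies at y = -22 to 0 mm; both jaws are 6.5 mm thick along x, tips 102 mm above the bench
- caliper_slider (a joint): jaw opening (m): gap between the fixed and the moving jaw's faces, 0 = shut, at most 0.068, growing towards the stand's +y; at the start 0.038 to 0.058. The slider stays where it is left and takes about 1.5 N to move
- slider_grip (a point): where to hold the slider: mid-thickness of its dark housing with the display, 55 mm above the bench, 52 mm behind the moving jaw's face; axes as the stand's. The housing is 18 mm thick along x, 68 mm long along y (42 mm towards the jaw, 26 mm the other way from this point), 25 to 65 mm above the bench, free on both sides
- jaw_tilt (a joint): leaning of the slider with its jaw in the caliper's plane (rad), 0 = square to the beam, sprung to 0 (5 N m/rad) about a point on the beam's centre line, 41 mm above the bench. Pushing high on the jaw makes it lean
- bottle: amber screw-cap bottle, 52 mm across, 98 mm tall, loose bystander; origin under its centre
- beaker: clear beaker, 57 mm across, 68 mm tall, loose bystander; origin under its centre
- septa_box: small cardboard box, 65 x 74 x 28 mm, loose bystander; origin under its centre

How it is judged:
On the way, in this order (a step that is already met when the one before it is completed fails the run):
1. the plunger has been put down on the bench and let go (height (world z) of plunger below 0.03 m and contact force between the fingers and plunger below 0.1 N and linear speed of plunger below 0.02 m/s), for 0.2 s.
2. the plunger's stem lies across both rests between the jaws, the jaws still open and the plunger let go (z of plunger in the frame of jaw_zone between -0.003 and 0.003 m and x of plunger in the frame of jaw_zone between -0.012 and 0.012 m and y of plunger in the frame of jaw_zone between 0.01 and 0.04 m and value of joint caliper_slider above 0.031 m and contact force between the fingers and plunger below 0.1 N), for 0.2 s.
3. the moving jaw has been slid onto the stem, both jaws touching it (value of joint caliper_slider below 0.0275 m and y of plunger in the frame of jaw_zone below 0.0147 m), for 0.2 s.
At the end, for the whole second after the job is handed in: The stem lies on both rests (height within 3 mm), mid-stem within 12 mm of the jaws, square to the beam within 0.06 rad, touching the fixed jaw within 1.7 mm; the jaw opening reads the stem's 26 mm within 1.5 mm; the moving jaw leans less than 0.02 rad; the plunger is at rest and released (all of step 3 and z of plunger in the frame of jaw_zone between -0.003 and 0.003 m and x of plunger in the frame of jaw_zone between -0.012 and 0.012 m and y of plunger in the frame of jaw_zone above 0.0113 m and angle between the x axis of plunger and the x axis of caliper_stand, either way round below 0.06 rad and value of joint caliper_slider above 0.0245 m and value of joint jaw_tilt between -0.02 and 0.02 rad and linear speed of plunger below 0.01 m/s).
It fails at once if the moving jaw was made to lean by more than 0.03 rad (value of joint jaw_tilt above 0.03 rad or value of joint jaw_tilt below -0.03 rad).
It fails at once if the stem was squeezed between the jaws with more than 30 N (contact force between caliper_slider and plunger above 30 N).
It fails at once if a bystander was pushed more than 20 mm away (distance of any of bottle, beaker, septa_box from where it was at the start of the episode above 0.02 m).
It also fails if it takes over 70 s, if anything falls off the work surface, if the arm or the gripper's body presses on something with over 40 N, if the wrist force passes 120 N, or if a joint passes its speed limit or range.

## Robot

A 6-joint arm with a two-finger parallel gripper is mounted at the origin on the work surface; the furniture and walls round the work are solid. World frame = base frame: x ahead of the robot, y to its left, z up, the work surface at z = 0. Lengths are in m, angles in rad, forces in N, time in s.
With the tool pointing down it reaches from about 0.3 to 0.775 m from the base axis. Payload 14.6 kg.
Tool frame: the origin (TCP) lies at the very end of the fingers, on their centre line; the grasp point (between the pads) lies 19 mm behind it; z points along the fingers, y is the line along which they close (so a half turn about z gives the same grasp; the last joint's range is limited). The gripper opens to 94 mm and grips with 3 to 60 N. Pads are 16 mm wide; open, the fingers measure 119 mm over their backs; the gripper's body (75 mm by 177 mm) begins 78 mm behind the grasp point.
Start: joints at [-1.368, 0.3, 1.521, -0, 1.321, -0.067], TCP at [0.147, -0.53, 0.205] pointing down, gripper open.
Joint ranges: [-3.03, 3.03], [-0.79, 2.21], [0.23, 2.52], [-1.04, 4.18], [0, 3.07], [-2.55, 2.55]. Speed limits (rad/s): [2.22, 2.22, 2.57, 3.14, 3.14, 3.14].

## Interface

Orientations are given as [roll, pitch, yaw] about the fixed x, y, z axes, in that order (R = Rz(yaw) Ry(pitch) Rx(roll)).
In Python, from station import * gives the robot as it stands.
- The arm moves only by the tool jog_arm, never from a script. Its argument "rows" is a list of rows, each a list of 3 entries, a list of its own where there are three numbers: the shift along the tool's x, y, z in m, then the turn about the tool's z in degrees, then the finger opening in m, from 0 to 0.094. A call has 1 to 12 rows; each row shifts and turns the commanded pose from where the row before left it, along the tool's axes as they then stand; what a row does not reach is not made up. A row lasts 1/12 s, in which the tool goes at most 41.7 mm and 7.16 degrees, less where a joint would pass 70% of its speed; a pose out of reach is approached as far as the arm can. A call is refused whole if a number of a shift passes 0.0417 or a number of a turn 7.16, either way. A call with a gripper value outside its range is refused whole. The fingers move at their own pace and stop on an object; "squeeze" is the grip in N (left out, the last holds). Time passes only in rows, so rows that do not move let the fingers close. It gives the time, the measured TCP pose, the force, the opening and the grip force at its end, in the units of the state.
- get_obs(): the state, without advancing time (a new reading comes with each control period).
- camera(name): name is "side" or "top" or "wrist"; returns a dict with "image" (420x560x3 uint8, red, green, blue), "range_z" (420x560 float32, m along the optical axis (not along the pixel's ray), 0 where there is no reading), "K" (3x3 intrinsics, pixels), "k1" (the pictures are not rectified: a ray, as slopes to the right and down, at radius r is drawn at 1 + k1 r^2 times it, then the intrinsics apply), "world_from_camera" (4x4, takes a point from camera to world coordinates); the wrist camera has in their place "T_tool_cam" (4x4, takes a point from camera to tool coordinates, whose origin is the TCP and whose axes are the flange's). Camera axes: x right, y up, looking along -z (the intrinsics and any distortion apply to the point x, -y, -z); pixel columns grow to the right and rows downward; lengths in m; the calibration is good to about 2 mm. A picture is of the moment at which its call begins: read the wrist's pose just before it.
- hand_in(): hands the job in; it is judged then, once.
Trained networks look in a picture, given as the dict that the camera call returned (one of the last four; its "shot" number tells which), for a name from the list of things; names that differ only in an ending like _2 or _b are one class to them, and where a whole thing is asked for, a point or a joint stands for the part that bears it (a point fixed in the world has none). Each returns a list of dicts, best first, with "p" (0 to 1); they miss things now and then, are a little off and sometimes report something else, mostly with a low value. They report only what shows in the picture. A call takes as long as a camera call.
- search_frame(label, picture): "at" ([column, row] as shares, 0 to 1, of the picture: columns of its width, rows of its height, amid what is visible of it).
- spot_point(label, picture): "at" ([column, row] as shares, 0 to 1, of the picture: columns of its width, rows of its height: a listed point, or the origin of a listed thing).
The state is a dict: "time_s": time; "qpos": joint angles; "joint_vel": joint speeds; "tau": joint torques, N m; "ee_pos": TCP position; "eef_rot": TCP orientation; "force": force on the tool from outside, world axes, zero at the start; "moment": the same for the moment, N m; "grip_width": finger opening in m; "grip_force": force on a finger pad.
Only numpy, scipy, OpenCV 4.12 (cv2) and the standard library are available. Lean on these libraries where they do the work, as an engineer would, in place of code of your own. Each camera call takes 0.05 s, during which the arm holds its last target. There are 200 camera calls.

## Working session

There is one attempt and no reset: what is moved stays moved. The work goes in short steps, Python scripts to look and compute and a tool call to move; the robot and the scene stay as the last step left them, time stands still between calls to the robot, and variables do not carry over. Pictures are saved under pics/ and viewed, at most 10 in all, crops included, and the job is handed in when it is done.

Besides the shell and the picture viewer there is one more tool, called after "Emit:" as a command line: name --argument value ..., lists and objects as JSON in quotes. jog_arm: Moves the arm, as the interface text tells. Its arguments: {"type":"object","properties":{"rows":{"type":"array","items":{"type":"array"}},"squeeze":{"type":"number"}},"required":["rows"]}

```bash
mkdir -p pics; cat > h.py <<'E'
from station import *
import numpy as np, cv2
from scipy.spatial.transform import Rotation as R
def T_of(o):
    T=np.eye(4);T[:3,:3]=R.from_euler('xyz',o['eef_rot']).as_matrix();T[:3,3]=o['ee_pos'];return T
def shot(n):
    o=get_obs();c=camera(n)
    c['W']=c['world_from_camera'] if 'world_from_camera' in c else T_of(o)@c['T_tool_cam']
    return c
def rays(c,uv):
    K=c['K'];uv=np.atleast_2d(uv).astype(float)
    d=np.stack([(uv[:,0]-K[0,2])/K[0,0],(uv[:,1]-K[1,2])/K[1,1]],1)
    s=d.copy()
    for _ in range(20): s=d/(1+c['k1']*(s**2).sum(1,keepdims=True))
    return s
def cloud(c):
    h,w=c['range_z'].shape
    v,u=np.mgrid[:h,:w];s=rays(c,np.stack([u.ravel(),v.ravel()],1));z=c['range_z'].reshape(-1,1)
    p=np.hstack([s[:,:1]*z,-s[:,1:]*z,-z])
    return (p@c['W'][:3,:3].T+c['W'][:3,3]).reshape(h,w,3)
def onplane(c,uv,z):
    s=rays(c,uv);d=np.hstack([s[:,:1],-s[:,1:],-np.ones((len(s),1))])@c['W'][:3,:3].T
    o=c['W'][:3,3];return o+d*((z-o[2])/d[:,2:])
def px(at): return [at[0]*560,at[1]*420]
def save(c,n): cv2.imwrite('pics/'+n,c['image'][:,:,::-1])
E
cat > a.py <<'E'
from h import *
Z=dict(plunger=.047,crosshead=.047,cradle=0,caliper_stand=0,jaw_zone=.069,slider_grip=.055,bottle=0,beaker=0,septa_box=0)
for n in ['top','side']:
    c=shot(n);save(c,n+'0.png')
    for k in Z:
        for d in spot_point(k,c)[:2]:
            print(n,k,round(d['p'],2),np.round(px(d['at'])),np.round(onplane(c,px(d['at']),Z[k])[0],4))
    P=cloud(c);np.save(n+'0.npy',P)
o=get_obs();print(o['ee_pos'],o['eef_rot'],o['grip_width'])
E
python3 a.py
```

```text
top plunger 0.63 [178. 211.] [0.5542 0.3272 0.047 ]
top crosshead 0.78 [183. 230.] [0.4987 0.3148 0.047 ]
top cradle 0.68 [183. 211.] [0.5578 0.3282 0.    ]
top caliper_stand 0.66 [271. 205.] [0.5721 0.0604 0.    ]
top jaw_zone 0.72 [296. 195.] [ 0.5919 -0.0119  0.069 ]
top slider_grip 0.44 [261. 207.] [0.5617 0.0873 0.055 ]
top bottle 0.84 [274. 153.] [0.7306 0.0504 0.    ]
top beaker 0.68 [256. 262.] [0.4024 0.1078 0.    ]
top beaker 0.28 [182. 230.] [0.5024 0.3295 0.    ]
top septa_box 0.78 [385. 270.] [ 0.3733 -0.2741  0.    ]
top septa_box 0.72 [257. 203.] [0.5789 0.102  0.    ]
side plunger 0.9 [244. 331.] [0.5618 0.3233 0.047 ]
side plunger 0.75 [249. 336.] [0.5463 0.3329 0.047 ]
side crosshead 0.75 [273. 333.] [0.4981 0.3137 0.047 ]
side crosshead 0.72 [332. 267.] [0.3921 0.1299 0.047 ]
side cradle 0.55 [247. 338.] [0.5587 0.3271 0.    ]
side cradle 0.33 [351. 153.] [ 0.3891 -0.2819  0.    ]
side caliper_stand 0.66 [264. 241.] [0.5778 0.0702 0.    ]
side jaw_zone 0.73 [268. 200.] [ 0.5848 -0.017   0.069 ]
side slider_grip 0.85 [263. 235.] [0.575  0.0797 0.055 ]
side bottle 0.49 [354. 152.] [ 0.3792 -0.2846  0.    ]
side beaker 0.68 [328. 266.] [0.402  0.1078 0.    ]
side septa_box 0.74 [357. 155.] [ 0.3676 -0.2752  0.    ]
[ 0.14658804 -0.53009198  0.20544647] [ 3.14159136e+00 -2.29715937e-05  2.69757840e-01] 0.09389990843873074
```

View pics/top0.png

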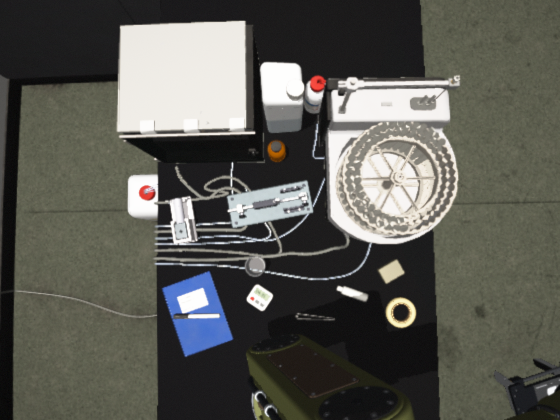

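```bash
cat > b.py <<'E'
from h import *
P=np.load('top0.npy').reshape(-1,3)
def sel(x0,x1,y0,y1,z0,z1):
    m=(P[:,0]>x0)&(P[:,0]<x1)&(P[:,1]>y0)&(P[:,1]<y1)&(P[:,2]>z0)&(P[:,2]<z1);return P[m]
def box(q,n):
    r=cv2.minAreaRect((q[:,:2]*1000).astype(np.float32));print(n,len(q),r,q[:,2].max().round(3))
box(sel(.43,.68,.22,.43,.012,.1),'cradle')
box(sel(.45,.7,-.1,.21,.010,.03),'stand low')
box(sel(.45,.7,-.1,.21,.012,.2),'stand all')
box(sel(.45,.7,-.1,.21,.08,.12),'jaws')
for a in [(.35,.45,.05,.16),(.68,.8,0,.1),(.3,.46,-.35,-.2)]: box(sel(*a,.012,.2),a)
# yaw of the stem from head->stem points
q=sel(.43,.68,.22,.43,.05,.1);print(q.mean(0))
E
python3 b.py
```

```text
cradle 1119 ((547.7010498046875, 298.727294921875), (138.51451110839844, 234.7913360595703), 81.53316497802734) 0.068
stand low 2405 ((574.195556640625, 54.54302215576172), (308.92327880859375, 245.00938415527344), 89.83133697509766) 0.03
stand all 4033 ((575.7894287109375, 54.89178466796875), (309.69537353515625, 248.28924560546875), 89.98307800292969) 0.2
jaws 240 ((611.2213134765625, 54.76140594482422), (308.47698974609375, 176.72650146484375), 89.12969970703125) 0.12
(0.35, 0.45, 0.05, 0.16) 182 ((395.2648010253906, 99.87324523925781), (97.32894897460938, 56.45895004272461), 89.2280044555664) 0.073
(0.68, 0.8, 0, 0.1) 1091 ((739.0467529296875, 53.72943878173828), (93.7247314453125, 116.44776153564453), 85.09150695800781) 0.2
(0.3, 0.46, -0.35, -0.2) 484 ((379.9861755371094, -259.3059997558594), (118.18911743164062, 160.0685272216797), 89.8841552734375) 0.2
[0.51639661 0.31902219 0.05968497]
```

The stand is at about (270,203), with the jaws at its right end and the slider to the left. The cradle is at (182,220) with the head toward the robot. The beaker is at (256,265), the box at (391,271) and the bottle at (276,152).

```bash
cat > go.py <<'E'
import sys
from h import *
def go(x,y,z,yaw):
    o=get_obs();T=T_of(o);d=T[:3,:3].T@(np.array([x,y,z])-T[:3,3])
    a=np.degrees(yaw-np.arctan2(T[1,0],T[0,0]));print('at',np.round(o['ee_pos'],4),'yaw',round(np.arctan2(T[1,0],T[0,0]),4),'shift',np.round(d,4),'turn',np.round(-a,2),'q',np.round(o['qpos'],2),'t',o['time_s'],'gw',round(o['grip_width'],4),'rows>=',max(abs(d).max()/.0417,abs(a)/7.16))
if __name__=='__main__': go(*map(float,sys.argv[1:]))
E
python3 go.py .42 .02 .25 .2; python3 -c "
from h import *
print(np.round(camera('wrist')['T_tool_cam'],3))"
```

```text
at [ 0.1466 -0.5301  0.2054] yaw 0.2698 shift [ 0.4101 -0.4573 -0.0445] turn 4.0 q [-1.37  0.3   1.52  0.    1.32 -0.07] t 1.0 gw 0.0939 rows>= 10.96725059910499
[[-0.001  0.968  0.249  0.073]
 [ 1.     0.001 -0.001  0.001]
 [-0.001  0.249 -0.968 -0.178]
 [ 0.     0.     0.     1.   ]]
```

```bash
python3 go.py .55 .03 .27 .2
```

```text
at [ 0.1466 -0.5301  0.2055] yaw 0.2698 shift [ 0.5381 -0.4323 -0.0646] turn 4.0 q [-1.37  0.3   1.52 -0.    1.32 -0.07] t 1.05 gw 0.0942 rows>= 12.90431820478446
```

Emit:
jog_arm --rows '[[[0.0, -0.022, -0.015], 0, 0.094], [[0.02, -0.025, -0.01], 0, 0.094], [[0.025, -0.025, -0.01], 0, 0.094], [[0.027, -0.025, -0.01], 0, 0.094], [[0.027, -0.025, -0.01], 0, 0.094], [[0.027, -0.025, -0.01], 0, 0.094], [[0.027, -0.025, 0], 0, 0.094], [[0.027, -0.025, 0], 0, 0.094], [[0.027, -0.025, 0], 0, 0.094], [[0.027, -0.025, 0], 0, 0.094], [[0.027, -0.025, 0], 0, 0.094], [[0.027, -0.025, 0], 0, 0.094]]'

```text
time_s: 2.05
ee_pos: [0.3455, -0.1654, 0.2707]
eef_rot: [3.141, -0.001, 0.27]
force: [1.1, -0.9, -0.6]
grip_width: 0.0938
grip_force: 0.0
```

Emit:
jog_arm --rows '[[[0.03, -0.02, 0], 0, 0.094], [[0.03, -0.02, 0], 0, 0.094], [[0.03, -0.02, 0], 0, 0.094], [[0.03, -0.02, 0], 0, 0.094], [[0.03, -0.02, 0], 0, 0.094], [[0.03, -0.02, 0], 0, 0.094], [[0.03, -0.01, 0], 0, 0.094], [[0.03, -0.005, 0], 0, 0.094], [[0.01, 0, 0], 2, 0.094], [[0, 0, 0], 2, 0.094], [[0, 0, 0], 0, 0.094]]'

```text
time_s: 2.97
ee_pos: [0.5503, 0.0301, 0.2699]
eef_rot: [-3.141, 0.001, 0.199]
force: [-0.5, 0.7, 0.1]
grip_width: 0.0941
grip_force: 0.0
```

```bash
cat > l.py <<'E'
import sys
from h import *
Z=dict(plunger=.047,crosshead=.047,cradle=0,caliper_stand=0,jaw_zone=.069,slider_grip=.055,bottle=0,beaker=0,septa_box=0)
for kv in sys.argv[2:]:
    k,v=kv.split('=');Z[k]=float(v)
c=shot('wrist');save(c,sys.argv[1]+'.png')
for k in Z:
    for d in spot_point(k,c)[:1]:
        print(k,round(d['p'],2),np.round(px(d['at'])),np.round(onplane(c,px(d['at']),Z[k])[0],4))
np.save(sys.argv[1]+'.npy',cloud(c))
E
python3 l.py w1; python3 go.py .55 .3 .27 .2
```

```text
plunger 0.91 [ 54. 139.] [0.5559 0.3268 0.047 ]
crosshead 0.73 [ 64. 184.] [0.4989 0.3134 0.047 ]
cradle 0.92 [ 77. 138.] [0.5571 0.327  0.    ]
caliper_stand 0.77 [258. 161.] [0.5752 0.0632 0.    ]
jaw_zone 0.71 [321. 169.] [ 0.5889 -0.0207  0.069 ]
slider_grip 0.95 [238. 164.] [0.5728 0.0857 0.055 ]
bottle 0.77 [295.  55.] [0.727  0.0387 0.    ]
beaker 0.87 [213. 266.] [0.3944 0.1041 0.    ]
at [0.5499 0.0296 0.2706] yaw 0.2 shift [ 0.0538 -0.265   0.0006] turn 0.0 q [-0.01  0.26  1.42  0.    1.46  1.36] t 3.4667 gw 0.094 rows>= 6.3546122999165
```

View pics/w1.png

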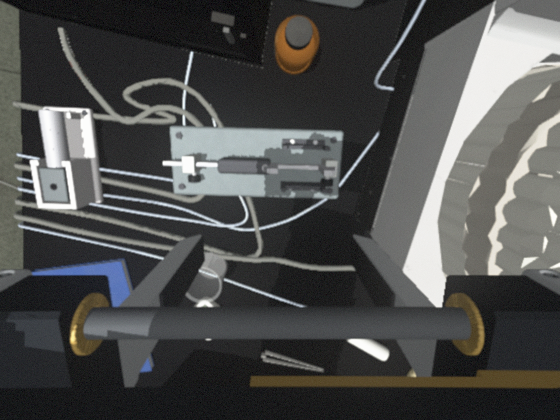

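The picture shows the stand at (258,161): jaws at (328,169), slider housing at (240,165). The cradle is at (65,155) with the head at its lower end, and the bottle is at (297,45).

```bash
cat > f.py <<'E'
import sys
from h import *
P=np.load(sys.argv[1]+'.npy').reshape(-1,3)
def sel(c,yaw,hx,hy,z0,z1):
    r=R.from_euler('z',-yaw).as_matrix();q=(P-np.r_[c,0])@r.T
    m=(abs(q[:,0])<hx)&(abs(q[:,1])<hy)&(q[:,2]>z0)&(q[:,2]<z1);return P[m],q[m]
def box(p,n):
    r=cv2.minAreaRect((p[:,:2]*1000).astype(np.float32));print(n,len(p),np.round(r[0],1),np.round(r[1],1),round(r[2],2))
a,q=sel((.575,.06),.15,.065,.14,.012,.11);box(a,'stand')
a,q=sel((.557,.327),.23,.09,.05,.012,.09);box(a,'cradle')
a,q=sel((.4,.1),0,.05,.05,.03,.09);box(a,'beaker')
# evaporator edge heights
for x in (.4,.45,.5,.55,.6): 
    m=(abs(P[:,0]-x)<.02)&(P[:,1]<-.05)&(P[:,2]>.05); print(x, P[m][:,1].max() if m.any() else None, P[m][:,2].max() if m.any() else None)
E
python3 f.py w1
```

```text
stand 11765 [577.3  61.6] [128.5 250.8] 9.55
cradle 5851 [551.3 315.8] [165.   77.4] 11.69
beaker 788 [393.8 100.4] [41.5 57. ] 72.26
0.4 None None
0.45 None None
0.5 -0.09860783262192675 0.1979949158674172
0.55 -0.09317920417359711 0.2647235009830564
0.6 -0.09368405574840112 0.2658425683065823
```

Emit:
jog_arm --rows '[[[0.0, -0.015, 0], 0, 0.094], [[0.0, -0.03, 0], 0, 0.094], [[0.0, -0.03, 0], 0, 0.094], [[0.0, -0.03, 0], 0, 0.094], [[0.0, -0.03, 0], 0, 0.094], [[0.01, -0.03, 0], 0, 0.094], [[0.01, -0.03, 0], 0, 0.094], [[0.01, -0.03, 0], 0, 0.094], [[0.01, -0.02, 0], -1, 0.094], [[0.01, -0.015, 0.0], -1, 0.094], [[0, 0, 0.0], 0, 0.094]]'

```text
time_s: 4.38
ee_pos: [0.5471, 0.2971, 0.2697]
eef_rot: [-3.141, 0.001, 0.238]
force: [-0.6, -0.1, -0.8]
grip_width: 0.094
grip_force: 0.0
```

```bash
python3 l.py w2; python3 f.py w2;python3 go.py .55 .3 .27 .2
```

```text
plunger 0.95 [257. 176.] [0.556  0.3261 0.047 ]
crosshead 0.89 [254. 218.] [0.4984 0.3169 0.047 ]
cradle 0.56 [258. 170.] [0.5584 0.3279 0.    ]
caliper_stand 0.61 [428. 200.] [0.5752 0.0631 0.    ]
jaw_zone 0.6 [517. 213.] [ 0.593  -0.0177  0.069 ]
slider_grip 0.8 [433. 208.] [0.5714 0.0835 0.055 ]
bottle 0.93 [478. 100.] [0.7279 0.0473 0.    ]
beaker 0.92 [363. 294.] [0.3974 0.1112 0.    ]
stand 11472 [576.5  66. ] [127.8 243.8] 9.35
cradle 4193 [549.9 318.5] [164.9  78. ] 9.22
beaker 199 [405.1 130. ] [ 7.3 30.2] 64.72
0.4 None None
0.45 None None
0.5 None None
0.55 -0.0964379231333452 0.07783618930571184
0.6 -0.09781285106028398 0.0523174609575941
at [0.5471 0.2941 0.2707] yaw 0.2343 shift [ 0.0042 -0.005   0.0007] turn 1.97 q [0.43 0.43 1.2  0.   1.51 1.77] t 4.8833 gw 0.094 rows>= 0.27472798354722316
```

View pics/w2.png

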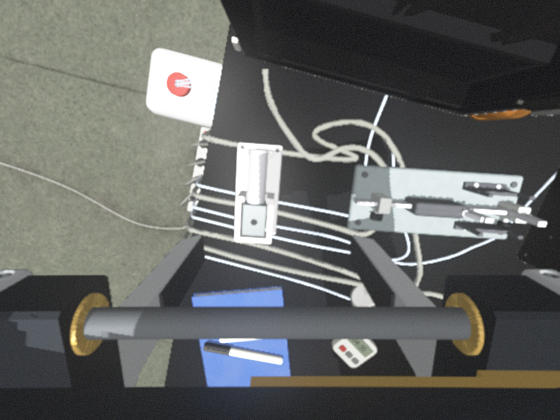

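The cradle is at (258,192): stem at (258,172), head at (254,220), almost along the tool's x, so its yaw is a little less than the tool's. I'll fit the stem direction and map the tall evaporator's near edge.

```bash
cat > g.py <<'E'
from h import *
P=np.load('w2.npy').reshape(-1,3)
yaw=.16
def loc(P,c,yaw): return (P-np.r_[c,0])@R.from_euler('z',-yaw).as_matrix().T
q=loc(P,(.556,.326),yaw)
for lab,x0,x1,z0,z1 in (('stem',-.02,.022,.052,.064),('all',-.1,.08,.022,.075),('head',-.1,-.03,.056,.075)):
    m=(q[:,0]>x0)&(q[:,0]<x1)&(abs(q[:,1])<.045)&(q[:,2]>z0)&(q[:,2]<z1)
    s=P[m];print(lab,m.sum(),s.mean(0).round(4), s[:,2].max().round(4))
    l=cv2.fitLine(s[:,:2].astype(np.float32),cv2.DIST_HUBER,0,.01,.01).ravel();print(np.arctan2(l[1],l[0]),l[2:])
    print(cv2.minAreaRect((s[:,:2]*1000).astype(np.float32)), q[m][:,:2].min(0),q[m][:,:2].max(0))
for f in ('w1','top0','side0'):
    P=np.load(f+'.npy').reshape(-1,3)
    for x in (.46,.48,.5,.52,.54,.56,.58,.6,.62,.64,.66):
        m=(abs(P[:,0]-x)<.01)&(P[:,1]<-.05)&(P[:,1]>-.3)&(P[:,2]>.03)&(P[:,2]<.4); m2=m&(P[:,2]>.13); print(f,x,[ (np.sort(P[k][:,1])[-5:].mean().round(3),P[k][:,2].max().round(3)) if k.sum()>5 else None for k in (m,m2)])
E
python3 g.py
```

```text
stem 521 [0.5572 0.3264 0.0568] 0.0604
0.18917651 [0.5571752 0.3264477]
((556.9627075195312, 326.697265625), (41.83595657348633, 23.29966163635254), 9.21160888671875) [-0.01985966 -0.01109866] [0.02198847 0.01219455]
all 2765 [0.5224 0.3211 0.0569] 0.0643
0.15527785 [0.5223799  0.32106587]
((529.0100708007812, 322.3568115234375), (125.82477569580078, 50.931068420410156), 9.308485984802246) [-0.09015452 -0.02487924] [0.03567611 0.02612934]
head 1405 [0.4966 0.3171 0.0615] 0.0643
0.15360174 [0.4965933  0.31705156]
((496.5644836425781, 317.0240783691406), (60.05324935913086, 50.93598175048828), 9.349202156066895) [-0.09015452 -0.02487924] [-0.03007314  0.02612934]
w1 0.46 [None, None]
w1 0.48 [None, None]
w1 0.5 [(np.float64(-0.116), np.float64(0.198)), (np.float64(-0.116), np.float64(0.198))]
w1 0.52 [(np.float64(-0.093), np.float64(0.199)), (np.float64(-0.093), np.float64(0.199))]
w1 0.54 [(np.float64(-0.093), np.float64(0.236)), (np.float64(-0.093), np.float64(0.236))]
w1 0.56 [(np.float64(-0.093), np.float64(0.265)), (np.float64(-0.093), np.float64(0.265))]
w1 0.58 [(np.float64(-0.0
[... 1774 characters left out ...]
), (np.float64(-0.092), np.float64(0.265))]
side0 0.54 [(np.float64(-0.092), np.float64(0.267)), (np.float64(-0.092), np.float64(0.267))]
side0 0.56 [(np.float64(-0.092), np.float64(0.265)), (np.float64(-0.092), np.float64(0.265))]
side0 0.58 [(np.float64(-0.092), np.float64(0.264)), (np.float64(-0.092), np.float64(0.264))]
side0 0.6 [(np.float64(-0.092), np.float64(0.265)), (np.float64(-0.092), np.float64(0.265))]
side0 0.62 [(np.float64(-0.092), np.float64(0.265)), (np.float64(-0.092), np.float64(0.265))]
side0 0.64 [(np.float64(-0.092), np.float64(0.265)), (np.float64(-0.092), np.float64(0.265))]
side0 0.66 [(np.float64(-0.093), np.float64(0.265)), (np.float64(-0.093), np.float64(0.265))]
```

Emit:
jog_arm --rows '[[[0, 0, 0.005], -7.1, 0.06], [[0, 0, 0.005], -7.1, 0.06], [[0, 0, 0.005], -7.1, 0.06], [[0, 0, 0.005], -7.1, 0.06], [[0, 0, 0.005], -7.1, 0.06], [[0, 0, 0.005], -7.1, 0.06], [[0, 0, 0.005], -7.1, 0.06], [[0, 0, 0.005], -7.1, 0.06], [[0, 0, 0.005], -7.1, 0.06], [[0, 0, 0.005], -7.1, 0.06], [[0, 0, 0.005], -7.1, 0.06], [[0, 0, 0.005], -7.1, 0.06]]'

```text
time_s: 5.88
ee_pos: [0.5471, 0.2944, 0.2103]
eef_rot: [3.141, -0.0, 1.728]
force: [-0.8, 0.0, 0.4]
grip_width: 0.0602
grip_force: 0.0
```

Emit:
jog_arm --rows '[[[0, 0, 0.005], -7.1, 0.06], [[0, 0, 0.005], -7.1, 0.06], [[0, 0, 0.005], -7.1, 0.06], [[0, 0, 0.005], -7.1, 0.06], [[0, 0, 0.005], -7.1, 0.06], [[0, 0, 0.005], -7.1, 0.06], [[0, 0, 0.005], -7.1, 0.06], [[0, 0, 0.005], -7.1, 0.06], [[0, 0, 0.005], -7.1, 0.06], [[0, 0, 0.005], -7.1, 0.06], [[0, 0, 0.005], -7.1, 0.06], [[0, 0, 0.005], -7.1, 0.06]]'

```text
time_s: 6.88
ee_pos: [0.5471, 0.2944, 0.1503]
eef_rot: [3.142, 0.0, -3.068]
force: [-0.2, -0.5, 0.1]
grip_width: 0.0598
grip_force: 0.0
```

```bash
python3 go.py .551 .3258 .036 3.3; python3 - <<'E'
from h import *
for f in ('w1','top0'):
    P=np.load(f+'.npy').reshape(-1,3)
    for y in (-.06,0,.06,.09,.12,.2,.3):
        m=(abs(P[:,1]-y)<.01)&(P[:,0]>.64)&(P[:,2]>.12)&(P[:,2]<.6);print(f,y,P[m][:,0].min().round(3) if m.any() else None,P[m][:,2].max().round(3) if m.any() else None)
E
```

```text
at [0.5471 0.2944 0.1503] yaw -3.0684 shift [-0.0062  0.0311  0.1143] turn -364.88 q [ 0.43  0.5   1.37  0.    1.27 -1.21] t 6.8833 gw 0.0598 rows>= 50.96100533746249
w1 -0.06 None None
w1 0 None None
w1 0.06 None None
w1 0.09 0.685 0.226
w1 0.12 0.693 0.211
w1 0.2 0.697 0.171
w1 0.3 None None
top0 -0.06 0.856 0.164
top0 0 0.791 0.284
top0 0.06 0.788 0.284
top0 0.09 0.684 0.348
top0 0.12 0.695 0.354
top0 0.2 0.695 0.352
top0 0.3 0.696 0.353
```

Emit:
jog_arm --rows '[[[0, 0, 0], -4.9, 0.06], [[-0.004, 0.015, 0], 0, 0.06], [[-0.0048, 0.0154, 0.01], 0, 0.06], [[0, 0, 0.01], 0, 0.06], [[0, 0, 0], 0, 0.06]]'

```text
time_s: 7.3
ee_pos: [0.5502, 0.3257, 0.128]
eef_rot: [-3.141, -0.003, -2.988]
force: [-0.0, 0.5, -1.5]
grip_width: 0.0599
grip_force: 0.0
```

```bash
python3 l.py w3; sed -i "s/'w2.npy'/__import__('sys').argv[1]+'.npy'/; s/^for f in.*/import sys;sys.exit()/" g.py; python3 g.py w3; python3 go.py .551 .3258 .036 -2.983
```

```text
plunger 0.89 [275. 222.] [0.5572 0.3239 0.047 ]
crosshead 0.8 [277. 158.] [0.5001 0.3169 0.047 ]
cradle 0.82 [277. 209.] [0.5567 0.3263 0.    ]
caliper_stand 0.75 [ 33. 189.] [0.5744 0.0716 0.    ]
beaker 0.77 [64.  0.] [0.3953 0.1081 0.    ]
septa_box 0.22 [63.  1.] [0.3964 0.1073 0.    ]
at [0.5512 0.3258 0.1307] yaw -2.9889 shift [0.0002 0.     0.0947] turn -0.34 q [ 0.48  0.56  1.32  0.    1.25 -1.25] t 7.8 gw 0.0599 rows>= 2.2719908670414948  File "g.py", line 12
    P=np.load(f+'.npy').reshape(-1,3)
IndentationError: unexpected indent
```

View pics/w3.png

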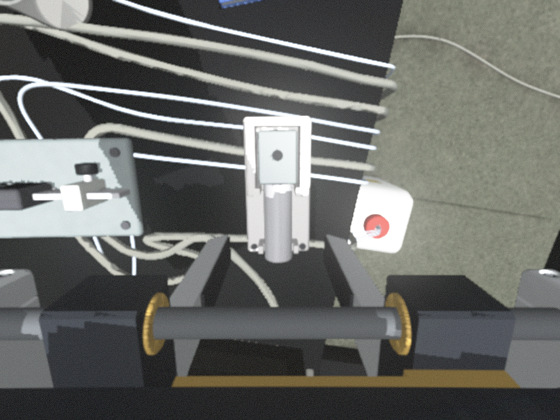

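The stem (278,220) lies along the tool's x axis and is centred between the fingers, with the head at (277,158). I'll go down and grip.

Emit:
jog_arm --rows '[[[0, 0, 0.015], 0, 0.06], [[0, 0, 0.02], 0, 0.06], [[0, 0, 0.02], 0, 0.06], [[0, 0, 0.02], 0, 0.06], [[0, 0, 0.012], 0, 0.06], [[0, 0, 0.0077], 0, 0.06], [[0, 0, 0], 0, 0.06], [[0, 0, 0], 0, 0.01], [[0, 0, 0], 0, 0.01], [[0, 0, 0], 0, 0.01], [[0, 0, 0], 0, 0.01], [[0, 0, 0], 0, 0.01]]' --squeeze 35

```text
time_s: 8.8
ee_pos: [0.5513, 0.326, 0.0363]
eef_rot: [3.141, 0.001, -2.989]
force: [-0.5, -0.3, 1.3]
grip_width: 0.0301
grip_force: 0.0
```

Emit:
jog_arm --rows '[[[0, 0, 0], 0, 0.01], [[0, 0, -0.008], 0, 0.01], [[0, 0, -0.012], 0, 0.01], [[0, 0, -0.02], 0, 0.01], [[0, 0, -0.02], 0, 0.01], [[0, 0, -0.02], 0, 0.01], [[0, 0, -0.02], 0, 0.01], [[0, 0, -0.02], 0, 0.01], [[0, 0, -0.01], 0, 0.01], [[0, 0, -0.005], 0, 0.01], [[0, 0, 0], 0, 0.01]]'

```text
time_s: 9.72
ee_pos: [0.5513, 0.326, 0.1718]
eef_rot: [3.141, 0.001, -2.989]
force: [-0.6, -0.0, -1.8]
grip_width: 0.0247
grip_force: 35.0
```

```bash
python3 go.py .435 -.045 .16 1.5708
```

```text
at [0.5513 0.326  0.1718] yaw -2.9887 shift [ 0.1714 -0.349   0.0114] turn -261.24 q [ 0.48  0.53  1.28  0.    1.33 -1.25] t 9.7167 gw 0.0247 rows>= 36.486044995757894
```

Emit:
jog_arm --rows '[[[0.008, -0.015, 0], 0, 0.01], [[0.0143, -0.029, 0], 0, 0.01], [[0.0143, -0.029, 0], 0, 0.01], [[0.0143, -0.029, 0], 0, 0.01], [[0.0143, -0.029, 0], 0, 0.01], [[0.0143, -0.029, 0], 0, 0.01], [[0.0143, -0.029, 0], 0, 0.01], [[0.0143, -0.03, 0], 0, 0.01], [[0.0143, -0.03, 0], 0, 0.01], [[0.0143, -0.03, 0], 0, 0.01], [[0.0143, -0.03, 0], 0, 0.01], [[0.0143, -0.03, 0], 0, 0.01]]'

```text
time_s: 10.72
ee_pos: [0.4381, -0.0355, 0.1698]
eef_rot: [3.141, -0.002, -2.989]
force: [0.6, -0.2, -1.3]
grip_width: 0.0254
grip_force: 35.0
```

Emit:
jog_arm --rows '[[[0.006, -0.01, 0], 3, 0.01], [[0, 0, 0], 7, 0.01], [[0, 0, 0], 7, 0.01], [[0, 0, 0], 7, 0.01], [[0, 0, 0], 7, 0.01], [[0, 0, 0], 7, 0.01], [[0, 0, 0], 7, 0.01], [[0, 0, 0], 7, 0.01], [[0, 0, 0], 7, 0.01], [[0, 0, 0], 7, 0.01], [[0, 0, 0], 7, 0.01], [[0, 0, 0], 7, 0.01]]'

```text
time_s: 11.72
ee_pos: [0.4344, -0.045, 0.1697]
eef_rot: [-3.14, -0.001, 1.892]
force: [0.0, -0.6, -1.7]
grip_width: 0.0251
grip_force: 35.0
```

Emit:
jog_arm --rows '[[[0, 0, 0], 7, 0.01], [[0, 0, 0], 7, 0.01], [[0, 0, 0], 4.8, 0.01], [[0, 0, 0], 0, 0.01], [[0, 0, 0], 0, 0.01]]'

```text
time_s: 12.13
ee_pos: [0.4346, -0.045, 0.17]
eef_rot: [-3.14, -0.0, 1.573]
force: [-0.8, 0.6, -2.7]
grip_width: 0.0252
grip_force: 35.0
```

```bash
python3 go.py .435 -.045 .005 1.5708; cat > e.py <<'E'
from h import *
import sys
c=shot('wrist');save(c,sys.argv[1]+'.png')
E
python3 e.py w4
```

```text
at [ 0.4346 -0.045   0.17  ] yaw 1.573 shift [-0.      0.0007  0.165 ] turn 0.13 q [-0.19  0.08  1.87 -0.    1.19 -0.19] t 12.1333 gw 0.0252 rows>= 3.9577757484418608
```

View pics/w4.png

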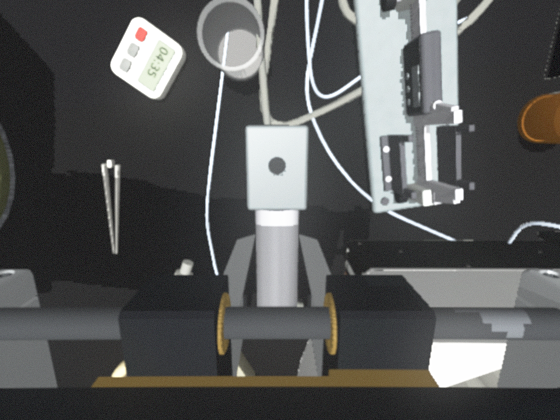

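The plunger hangs level, head at (277,165) toward +y and well clear of the beaker at (232,38). I'll set it down.

Emit:
jog_arm --rows '[[[0, 0, 0.015], 0, 0.01], [[0, 0, 0.025], 0, 0.01], [[0, 0, 0.03], 0, 0.01], [[0, 0, 0.03], 0, 0.01], [[0, 0, 0.025], 0, 0.01], [[0, 0, 0.015], 0, 0.01], [[0, 0, 0.01], 0, 0.01], [[0, 0, 0.006], 0, 0.01], [[0, 0, 0.003], 0, 0.01], [[0, 0, 0.002], 0, 0.01], [[0, 0, 0.002], 0, 0.01], [[0, 0, 0.001], 0, 0.01]]'

```text
time_s: 13.18
ee_pos: [0.4353, -0.0451, 0.0072]
eef_rot: [3.141, 0.0, 1.57]
force: [-0.2, -0.3, -1.6]
grip_width: 0.025
grip_force: 35.0
```

Emit:
jog_arm --rows '[[[0, 0, 0.001], 0, 0.01], [[0, 0, 0.001], 0, 0.01], [[0, 0, 0.0005], 0, 0.01], [[0, 0, 0], 0, 0.01]]'

```text
time_s: 13.52
ee_pos: [0.4352, -0.0453, 0.0045]
eef_rot: [3.141, 0.0, 1.57]
force: [-0.3, -2.2, 3.3]
grip_width: 0.0253
grip_force: 35.0
```

Emit:
jog_arm --rows '[[[0, 0, 0], 0, 0.06], [[0, 0, 0], 0, 0.06], [[0, 0, 0], 0, 0.06], [[0, 0, 0], 0, 0.06], [[0, 0, -0.015], 0, 0.065], [[0, 0, -0.03], 0, 0.065], [[0, 0, -0.03], 0, 0.065], [[0, 0, -0.03], 0, 0.065], [[0, 0, -0.02], 0, 0.065], [[0, 0, -0.01], 0, 0.065], [[0, 0, 0], 0, 0.065]]'

```text
time_s: 14.43
ee_pos: [0.4357, -0.0452, 0.1408]
eef_rot: [3.138, 0.001, 1.57]
force: [-0.2, -0.6, 0.9]
grip_width: 0.0649
grip_force: 0.0
```

```bash
python3 l.py w5 plunger=.0145 crosshead=.016; python3 - <<'E'
from h import *
P=np.load('w5.npy').reshape(-1,3)
m=(abs(P[:,0]-.435)<.03)&(P[:,1]>-.1)&(P[:,1]<.07)&(P[:,2]>.008)&(P[:,2]<.05)
s=P[m];h=s[s[:,2]>.027]
print(len(s),len(h));print(cv2.minAreaRect((h[:,:2]*1000).astype(np.float32)),h.mean(0),np.percentile(h[:,1],[1,50,99]))
t=s[(s[:,2]>.018)&(s[:,1]<h[:,1].min()-.005)];print(len(t),t.mean(0) if len(t) else 0)
E
python3 go.py .435 0 .02 1.57
```

```text
plunger 0.63 [278. 206.] [ 0.4384 -0.0489  0.0145]
crosshead 0.79 [279. 154.] [0.4396 0.0057 0.016 ]
caliper_stand 0.83 [414.  93.] [0.5747 0.0638 0.    ]
jaw_zone 0.96 [456. 189.] [ 0.5892 -0.0206  0.069 ]
slider_grip 0.61 [442.  56.] [0.57   0.0852 0.055 ]
beaker 0.71 [233.  44.] [0.3952 0.1086 0.    ]
septa_box 0.96 [226. 377.] [ 0.3706 -0.2796  0.    ]
3692 1669
((435.7771911621094, -13.263729095458984), (83.74799346923828, 31.97977066040039), 89.81625366210938) [0.43579207 0.00533742 0.03141715] [-0.03504823  0.00647741  0.02858843]
511 [ 0.43563781 -0.07324663  0.0231686 ]
at [ 0.4348 -0.0451  0.1388] yaw 1.57 shift [0.0451 0.0002 0.1188] turn 0.0 q [-0.19  0.12  1.9   0.    1.12 -0.19] t 14.9333 gw 0.065 rows>= 2.849874248045487
```

View pics/w5.png

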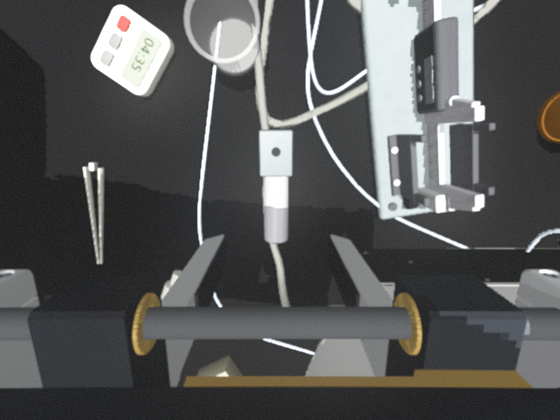

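Put down well: head at (276,153), free end at (276,240). I'll take the head at plunger x ≈ -50 mm, and fit the stand and jaws from this cloud.

Emit:
jog_arm --rows '[[[0.02, 0.0005, 0], 0, 0.065], [[0.025, 0, 0.01], 0, 0.065], [[0, 0, 0.03], 0, 0.065], [[0, 0, 0.03], 0, 0.065], [[0, 0, 0.03], 0, 0.065], [[0, 0, 0.02], 0, 0.065], [[0, 0, 0.01], 0, 0.065], [[0, 0, 0.0045], 0, 0.065], [[0, 0, 0], 0, 0.065], [[0, 0, 0], 0, 0.02], [[0, 0, 0], 0, 0.02], [[0, 0, 0], 0, 0.02]]' --squeeze 60

```text
time_s: 15.93
ee_pos: [0.4361, -0.0001, 0.0057]
eef_rot: [3.14, 0.0, 1.57]
force: [0.4, -0.1, 0.1]
grip_width: 0.0484
grip_force: 0.0
```

Emit:
jog_arm --rows '[[[0, 0, 0], 0, 0.02], [[0, 0, 0], 0, 0.02], [[0, 0, 0], 0, 0.02]]'

```text
time_s: 16.18
ee_pos: [0.4357, -0.0001, 0.0051]
eef_rot: [3.141, 0.0, 1.57]
force: [-0.0, 0.7, 3.5]
grip_width: 0.0316
grip_force: 60.0
```

```bash
cat > s.py <<'E'
from h import *
for f in ('w1','w2','w5'):
    P=np.load(f+'.npy').reshape(-1,3);yaw=.163
    q=(P-np.r_[.575,.0635,0])@R.from_euler('z',-yaw).as_matrix().T
    m=(abs(q[:,0])<.062)&(abs(q[:,1])<.135)
    lo=q[m&(q[:,2]>.012)&(q[:,2]<.024)]
    r=cv2.minAreaRect((lo[:,:2]*1000).astype(np.float32));print(f,'plate local rect',r)
    j=q[m&(q[:,2]>.093)&(q[:,2]<.11)&(abs(q[:,0])<.02)]
    print(' tips n',len(j),'x med',np.median(j[:,0]).round(4) if len(j) else 0,'yhist',np.histogram(j[:,1],bins=np.arange(-.13,.06,.005)))if f!='x' else 0
    j=q[m&(q[:,2]>.052)&(q[:,2]<.075)&(abs(q[:,0])<.02)&(q[:,1]>-.03)]
    print(' housing',np.percentile(j[:,1],[2,98]) if len(j) else 0, np.percentile(j[:,0],[2,98]) if len(j) else 0)
E
python3 s.py
```

```text
w1 plate local rect ((0.5834121704101562, -2.2526626586914062), (122.93367004394531, 250.92098999023438), 0.03823169320821762)
 tips n 141 x med -0.0001 yhist (array([ 0,  0,  0,  0,  0,  0, 11, 21, 26, 12,  0,  0,  0,  0,  0,  0,  0,
        0,  0,  0, 24, 24, 23,  0,  0,  0,  0,  0,  0,  0,  0,  0,  0,  0,
        0,  0,  0]), array([-1.30000000e-01, -1.25000000e-01, -1.20000000e-01, -1.15000000e-01,
       -1.10000000e-01, -1.05000000e-01, -1.00000000e-01, -9.50000000e-02,
       -9.00000000e-02, -8.50000000e-02, -8.00000000e-02, -7.50000000e-02,
       -7.00000000e-02, -6.50000000e-02, -6.00000000e-02, -5.50000000e-02,
       -5.00000000e-02, -4.50000000e-02, -4.00000000e-02, -3.50000000e-02,
       -3.00000000e-02, -2.50000000e-02, -2.00000000e-02, -1.50000000e-02,
       -1.00000000e-02, -5.00000000e-03,  1.11022302e-16,  5.00000000e-03,
        1.00000000e-02,  1.50000000e-02,  2.00000000e-02,  2.50000000e-02,
        3.00000000e-02,  3.50000000e-02,  4.00000000e-02,  4.50000000e-02,
        5.00000000e-02,  5.50000000e-02]))
 housing [-0.01862839  0.09329184] [-0.01097615  0.
[... 1559 characters left out ...]
    -1.10000000e-01, -1.05000000e-01, -1.00000000e-01, -9.50000000e-02,
       -9.00000000e-02, -8.50000000e-02, -8.00000000e-02, -7.50000000e-02,
       -7.00000000e-02, -6.50000000e-02, -6.00000000e-02, -5.50000000e-02,
       -5.00000000e-02, -4.50000000e-02, -4.00000000e-02, -3.50000000e-02,
       -3.00000000e-02, -2.50000000e-02, -2.00000000e-02, -1.50000000e-02,
       -1.00000000e-02, -5.00000000e-03,  1.11022302e-16,  5.00000000e-03,
        1.00000000e-02,  1.50000000e-02,  2.00000000e-02,  2.50000000e-02,
        3.00000000e-02,  3.50000000e-02,  4.00000000e-02,  4.50000000e-02,
        5.00000000e-02,  5.50000000e-02]))
 housing [-0.02629883  0.04595745] [-0.01118944  0.00652897]
```

Emit:
jog_arm --rows '[[[0, 0, -0.005], 0, 0.02], [[0, 0, -0.01], 0, 0.02], [[0, 0, -0.02], 0, 0.02], [[0, 0, -0.03], 0, 0.02], [[0, 0, -0.03], 0, 0.02], [[0, 0, -0.03], 0, 0.02], [[0, 0, -0.02], 4, 0.02], [[0, 0, -0.015], 6.6, 0.02], [[0, 0, -0.005], 7, 0.02], [[0, 0, 0], 7, 0.02], [[0, 0, 0], 7, 0.02], [[0, 0, 0], 7, 0.02]]'

```text
time_s: 17.18
ee_pos: [0.4353, -0.0, 0.1706]
eef_rot: [3.141, -0.0, 0.89]
force: [-0.5, -0.1, -2.8]
grip_width: 0.0313
grip_force: 60.0
```

Emit:
jog_arm --rows '[[[0, 0, 0], 7, 0.02], [[0, 0, 0], 7, 0.02], [[0, 0, 0], 7, 0.02], [[0, 0, 0], 7, 0.02], [[0, 0, 0], 7, 0.02], [[0, 0, 0], 7, 0.02], [[0, 0, 0], 0, 0.02], [[0, 0, 0], 0, 0.02]]'

```text
time_s: 17.85
ee_pos: [0.4353, -0.0001, 0.1703]
eef_rot: [3.142, -0.0, 0.167]
force: [0.1, -0.2, -2.4]
grip_width: 0.0314
grip_force: 60.0
```

```bash
python3 go.py .45 .03 .17 .163;python3 go.py .6325 .0302 .17 .163; python3 - <<'E'
from h import *
c=shot('side');P=cloud(c)
q=P.reshape(-1,3);m=(q[:,0]>.3)&(q[:,0]<.48)&(abs(q[:,1])<.04)&(q[:,2]>.14)&(q[:,2]<.22)
s=q[m]
for x in np.arange(.34,.48,.01):
    k=s[abs(s[:,0]-x)<.005]
    if len(k)>3: print(round(x,2),len(k),k[:,2].min().round(4),k[:,2].max().round(4),k[:,1].max().round(3))
E
```

```text
at [ 4.353e-01 -1.000e-04  1.703e-01] yaw 0.1673 shift [ 0.0195 -0.0272  0.0003] turn 0.24 q [-0.08  0.08  1.87  0.    1.19  1.32] t 17.85 gw 0.0314 rows>= 0.6523454829239176
at [ 4.353e-01 -1.000e-04  1.703e-01] yaw 0.1673 shift [0.1995 0.003  0.0003] turn 0.24 q [-0.08  0.08  1.87  0.    1.19  1.32] t 17.85 gw 0.0314 rows>= 4.782997326837824
0.35 19 0.171 0.1898 -0.001
0.36 48 0.171 0.1908 0.001
0.37 49 0.1702 0.1922 0.003
0.38 47 0.1684 0.1913 0.006
0.43 14 0.1789 0.1888 0.028
0.44 11 0.1741 0.1888 0.029
0.45 8 0.1648 0.1737 0.02
0.46 15 0.1668 0.1969 0.02
0.47 17 0.1781 0.1991 0.016
```

Emit:
jog_arm --rows '[[[0.005, -0.01, 0], 0.24, 0.02], [[0.015, -0.012, 0], 0, 0.02], [[0.015, -0.006, 0], 0, 0.02], [[0.02, 0, 0], 0, 0.02], [[0.025, 0.003, 0], 0, 0.02], [[0.025, 0.005, 0], 0, 0.02], [[0.025, 0.005, 0], 0, 0.02], [[0.025, 0.005, 0], 0, 0.02], [[0.02, 0.005, 0], 0, 0.02], [[0.015, 0.004, 0], 0, 0.02], [[0.0075, 0.002, 0], 0, 0.02], [[0, 0, 0], 0, 0.02]]'

```text
time_s: 18.9
ee_pos: [0.6314, 0.03, 0.1692]
eef_rot: [-3.141, 0.001, 0.162]
force: [-0.5, -0.8, -2.6]
grip_width: 0.0312
grip_force: 60.0
```

```bash
python3 go.py .6325 .0152 .057 .163; python3 l.py w6 plunger=.179 crosshead=.182; python3 - <<'E'
from h import *
P=np.load('w6.npy').reshape(-1,3)
m=(P[:,2]>.15)&(P[:,2]<.21)&(P[:,0]>.5)&(P[:,0]<.72)&(abs(P[:,1])<.08)
s=P[m];print(len(s))
if len(s)>50:
  h=s[s[:,2]>s[:,2].max()-.006];print(cv2.minAreaRect((h[:,:2]*1000).astype(np.float32)),h.mean(0))
E
```

```text
at [0.6314 0.03   0.1692] yaw 0.1624 shift [-0.0012  0.0148  0.1122] turn -0.03 q [-0.01  0.51  1.31 -0.    1.32  1.4 ] t 18.9 gw 0.0312 rows>= 2.6898154638285026
plunger 0.16 [319. 256.] [0.6355 0.0041 0.179 ]
crosshead 0.57 [280. 245.] [0.64   0.0289 0.182 ]
cradle 0.87 [ 24. 217.] [0.557  0.3255 0.    ]
caliper_stand 0.57 [245. 239.] [0.5717 0.0596 0.    ]
jaw_zone 0.88 [315. 255.] [ 0.5916 -0.0166  0.069 ]
slider_grip 0.91 [219. 251.] [0.5742 0.0819 0.055 ]
bottle 0.98 [283. 112.] [0.7263 0.0373 0.    ]
septa_box 0.19 [316. 255.] [ 0.5649 -0.0317  0.    ]
8347
((655.6643676757812, 52.59693908691406), (97.95507049560547, 43.47776794433594), 52.63421630859375) [0.64170356 0.03291366 0.20712084]
```

View pics/w6.png

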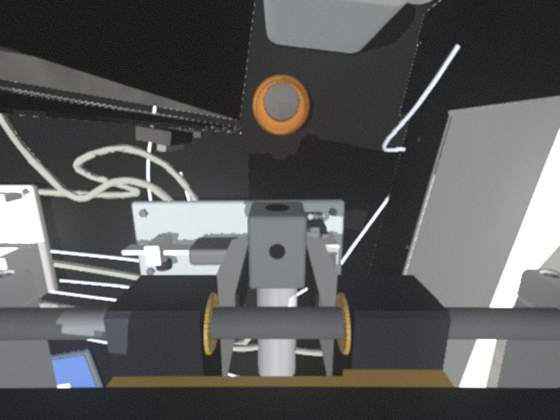

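The plunger hangs over the stand with its head at (277,245). The bottle at (282,105) is well beyond it and the evaporator wall is to the right of column 440. I'll centre it between the jaws and lower.

Emit:
jog_arm --rows '[[[-0.0012, 0.007, 0], 0, 0.02], [[0, 0.0078, 0], 0, 0.02], [[0, 0, 0.01], 0, 0.02], [[0, 0, 0.02], 0, 0.02], [[0, 0, 0.02], 0, 0.02], [[0, 0, 0.015], 0, 0.02], [[0, 0, 0.013], 0, 0.02], [[0, 0, 0.01], 0, 0.02], [[0, 0, 0.006], 0, 0.02], [[0, 0, 0.004], 0, 0.02], [[0, 0, 0.003], 0, 0.02], [[0, 0, 0], 0, 0.02]]'

```text
time_s: 20.4
ee_pos: [0.6318, 0.0154, 0.0686]
eef_rot: [-3.142, -0.0, 0.159]
force: [-0.2, 0.7, -2.0]
grip_width: 0.0317
grip_force: 60.0
```

```bash
python3 go.py .6325 .0152 .057 .163; python3 - <<'E'
from h import *
for n in ('side','top'):
    c=shot(n);P=cloud(c).reshape(-1,3)
    q=(P-np.r_[.575,.0635,0])@R.from_euler('z',-.163).as_matrix().T
    for x in (-.034,-.025,-.015,.015,.025,.035):
        k=q[(abs(q[:,0]-x)<.005)&(q[:,1]>-.08)&(q[:,1]<-.034)&(q[:,2]>.06)&(q[:,2]<.12)]
        if len(k)>2: print(n,x,len(k),'ztop',np.percentile(k[:,2],95).round(4),'y',k[:,1].mean().round(4),k[:,1].min().round(4),k[:,1].max().round(4))
save(c,'t7.png')
c=shot('side');cv2.imwrite('pics/s7.png',cv2.resize(c['image'][150:300,190:390,::-1],(800,600)))
E
```

```text
at [0.6318 0.0154 0.0686] yaw 0.1591 shift [0.0006 0.0003 0.0116] turn -0.22 q [-0.03  0.61  1.4   0.    1.13  1.38] t 20.4 gw 0.0317 rows>= 0.27920900932621995
side -0.034 29 ztop 0.089 y -0.0513 -0.0632 -0.0429
side -0.025 46 ztop 0.0878 y -0.0486 -0.0632 -0.0342
side -0.015 40 ztop 0.089 y -0.0506 -0.063 -0.0425
side 0.015 40 ztop 0.0909 y -0.0513 -0.0641 -0.043
side 0.025 43 ztop 0.09 y -0.0494 -0.0618 -0.0346
```

View pics/s7.png

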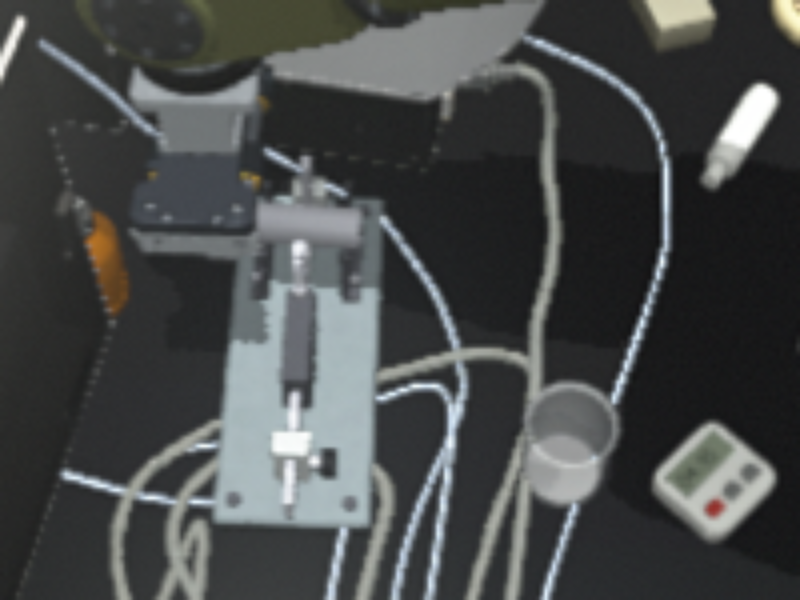

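The stem (260–360, 225) lies between the fixed jaw (305,180) and the moving jaw (300,258), over both dark rests. I'll lower the last centimetre slowly.

Emit:
jog_arm --rows '[[[0, 0, 0.003], 0, 0.02], [[0, 0, 0.002], 0, 0.02], [[0, 0, 0.002], -0.2, 0.02], [[0, 0, 0.001], 0, 0.02], [[0, 0, 0.001], 0, 0.02], [[0, 0, 0], 0, 0.02]]' --squeeze 40

```text
time_s: 21.05
ee_pos: [0.6319, 0.0154, 0.0601]
eef_rot: [3.142, -0.0, 0.163]
force: [-1.1, 0.1, 2.7]
grip_width: 0.0319
grip_force: 40.0
```

Emit:
jog_arm --rows '[[[0, 0, 0.001], 0, 0.02], [[0, 0, 0.001], 0, 0.02], [[0, 0, 0.0005], 0, 0.02], [[0, 0, 0], 0, 0.02]]' --squeeze 12

```text
time_s: 21.38
ee_pos: [0.6321, 0.0155, 0.0574]
eef_rot: [3.141, -0.001, 0.163]
force: [2.4, 0.9, 2.2]
grip_width: 0.0321
grip_force: 12.0
```

Emit:
jog_arm --rows '[[[0, 0, 0], 0, 0.036], [[0, 0, 0], 0, 0.042], [[0, 0, 0], 0, 0.05], [[0, 0, 0], 0, 0.056], [[0, 0, 0], 0, 0.056], [[0, 0, -0.01], 0, 0.056], [[0, 0, -0.02], 0, 0.056], [[0, 0, -0.02], 0, 0.056], [[0, 0, -0.03], 0, 0.056], [[0, 0, -0.02], 0, 0.056], [[0, 0, -0.01], 0, 0.056], [[0, 0, 0], 0, 0.056]]'

```text
time_s: 22.38
ee_pos: [0.6326, 0.0154, 0.17]
eef_rot: [3.141, -0.004, 0.163]
force: [0.1, 0.1, -0.3]
grip_width: 0.056
grip_force: 0.0
```

```bash
cat > m.py <<'E'
from h import *
for n in ('side','wrist','top'):
    c=shot(n);P=cloud(c).reshape(-1,3)
    q=(P-np.r_[.575,.0635,0])@R.from_euler('z',-.163).as_matrix().T
    for x in (-.034,-.025,-.015,.015,.025,.034,.06):
        k=q[(abs(q[:,0]-x)<.005)&(q[:,1]>-.085)&(q[:,1]<-.034)&(q[:,2]>.075)&(q[:,2]<.12)]
        if len(k)>2: print(n,x,len(k),'ztop',np.percentile(k[:,2],95).round(4),'y',k[:,1].mean().round(4))
    j=q[(q[:,2]>.093)&(q[:,2]<.108)&(abs(q[:,0])<.012)&(abs(q[:,1]+.06)<.06)]
    print(n,'jaw y',np.sort(j[:,1].round(3))[::max(1,len(j)//10)])
    if n=='wrist':
        save(c,'m.png')
        for k,z in (('plunger',.069),('crosshead',.069),('slider_grip',.055),('jaw_zone',.069)):
            for d in spot_point(k,c)[:1]:
                p=onplane(c,px(d['at']),z);print(k,round(d['p'],2),p.round(4),((p-np.r_[.575,.0635,0])@R.from_euler('z',-.163).as_matrix().T).round(4))
E
python3 m.py; python3 go.py .5706 .0891 .17 .163
```

```text
side -0.034 20 ztop 0.0822 y -0.0528
side -0.025 25 ztop 0.0821 y -0.0541
side -0.015 28 ztop 0.0822 y -0.0544
side 0.015 24 ztop 0.0812 y -0.0545
side 0.025 27 ztop 0.0805 y -0.0531
side 0.034 32 ztop 0.0825 y -0.0547
side 0.06 47 ztop 0.0847 y -0.0544
side jaw y [-0.093 -0.088 -0.085 -0.083 -0.028 -0.025 -0.023 -0.02  -0.019 -0.016]
wrist -0.034 129 ztop 0.081 y -0.0568
wrist -0.025 200 ztop 0.0812 y -0.0556
wrist -0.015 197 ztop 0.0811 y -0.0572
wrist 0.015 205 ztop 0.0812 y -0.057
wrist 0.025 236 ztop 0.0811 y -0.0554
wrist 0.034 228 ztop 0.0844 y -0.0573
wrist 0.06 373 ztop 0.0849 y -0.0569
wrist jaw y [-0.097 -0.093 -0.091 -0.088 -0.086 -0.083 -0.027 -0.025 -0.023 -0.02
 -0.016]
plunger 0.69 [[0.5829 0.0084 0.069 ]] [[-0.0012 -0.0556  0.069 ]]
crosshead 0.8 [[0.6398 0.0139 0.069 ]] [[ 0.0559 -0.0594  0.069 ]]
slider_grip 0.74 [[0.5719 0.0839 0.055 ]] [[0.0002 0.0206 0.055 ]]
jaw_zone 0.91 [[ 0.5917 -0.0209  0.069 ]] [[ 0.0028 -0.086   0.069 ]]
top jaw y []
at [0.6314 0.0154 0.1661] yaw 0.1626 shift [-0.0481 -0.0825 -0.0038] turn -0.02 q [-0.03  0.51  1.31  0.    1.31  1.37] t 22.7333 gw 0.0559 rows>= 1.9790914797285397
```

The plunger is seated: stem top 81–82 mm at both rests, centred about 25 mm from the fixed jaw, and the opening is about 53 mm. Now to the slider.

Emit:
jog_arm --rows '[[[-0.02, -0.005, 0], 0, 0.05], [[-0.02, -0.02, 0], 0, 0.05], [[-0.008, -0.025, 0], 0, 0.05], [[0, -0.025, 0], -3, 0.05], [[0, -0.005, 0], -7, 0.05], [[0, 0, 0], -7, 0.05], [[0, 0, 0], -7, 0.05], [[0, 0, 0], -7, 0.05], [[0, 0, 0], -7, 0.05], [[0, 0, 0], -7, 0.05], [[0, 0, 0], -7, 0.05], [[0, 0, 0], -7, 0.05]]'

```text
time_s: 23.73
ee_pos: [0.571, 0.0865, 0.1667]
eef_rot: [-3.141, 0.0, 1.198]
force: [-0.4, 0.9, 0.8]
grip_width: 0.0498
grip_force: 0.0
```

Emit:
jog_arm --rows '[[[0, 0, 0], -7, 0.05], [[0, 0, 0], -7, 0.05], [[0, 0, 0], -7, 0.05], [[0, 0, 0], -7, 0.05], [[0, 0, 0], -3, 0.05], [[0, 0, 0], 0, 0.05], [[0, 0, 0], 0, 0.05]]'

```text
time_s: 24.32
ee_pos: [0.5711, 0.0866, 0.1669]
eef_rot: [-3.141, -0.0, 1.731]
force: [0.4, 0.5, 0.4]
grip_width: 0.05
grip_force: 0.0
```

```bash
python3 m.py | grep -v top; python3 go.py .5703 .086 .032 1.734
```

```text
side jaw y [-0.093 -0.091 -0.085 -0.082 -0.03  -0.028 -0.026 -0.023 -0.023 -0.02
 -0.019 -0.018 -0.017]
wrist jaw y [-0.03  -0.028 -0.027 -0.025 -0.024 -0.022 -0.021 -0.02  -0.018 -0.017
 -0.016]
plunger 0.97 [[0.5806 0.0084 0.069 ]] [[-0.0035 -0.0553  0.069 ]]
crosshead 0.92 [[0.6413 0.0141 0.069 ]] [[ 0.0574 -0.0595  0.069 ]]
slider_grip 0.76 [[0.5715 0.086  0.055 ]] [[0.0002 0.0227 0.055 ]]
jaw_zone 0.95 [[ 0.5887 -0.0185  0.069 ]] [[ 0.0002 -0.0832  0.069 ]]
 -0.088 -0.086 -0.085 -0.085 -0.03  -0.029 -0.026]
at [0.5712 0.0866 0.1672] yaw 1.7329 shift [-0.0004 -0.0009  0.1352] turn -0.07 q [ 0.09  0.39  1.49 -0.    1.26 -0.08] t 24.6667 gw 0.0499 rows>= 3.2422102987982093
```

View pics/m.png

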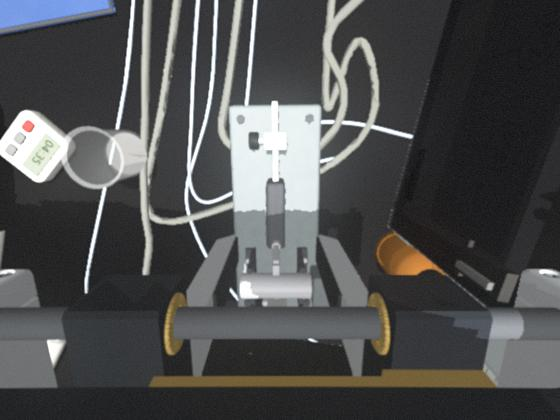

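The housing is at (276,215), between the fingers; the stem at (275,285) lies between the jaws. I'll go down and take the slider lightly.

Emit:
jog_arm --rows '[[[0, -0.0005, 0.015], 0, 0.05], [[0, 0, 0.025], 0, 0.05], [[0, 0, 0.025], 0, 0.05], [[0, 0, 0.025], 0, 0.05], [[0, 0, 0.02], 0, 0.05], [[0, 0, 0.014], 0, 0.05], [[0, 0, 0.008], 0, 0.05], [[0, 0, 0.003], 0, 0.05], [[0, 0, 0], 0, 0.05], [[0, 0, 0], 0, 0.05]]' --squeeze 6

```text
time_s: 25.5
ee_pos: [0.5712, 0.0865, 0.0331]
eef_rot: [3.14, 0.0, 1.733]
force: [-0.2, -0.2, 0.6]
grip_width: 0.05
grip_force: 0.0
```

Emit:
jog_arm --rows '[[[0, 0, 0], 0, 0.035], [[0, 0, 0], 0, 0.028], [[0, 0, 0], 0, 0.024], [[0, 0, 0], 0, 0.021], [[0, 0, 0], 0, 0.019], [[0, 0, 0], 0, 0.016], [[0, 0, 0], 0, 0.014], [[0, 0, 0], 0, 0.012], [[0, 0, 0], 0, 0.012]]'

```text
time_s: 26.25
ee_pos: [0.57, 0.0864, 0.0322]
eef_rot: [-3.14, -0.0, 1.734]
force: [-5.6, -1.2, 3.2]
grip_width: 0.0181
grip_force: 6.0
```

Emit:
jog_arm --rows '[[[0, -0.0005, 0], 0, 0.012], [[0, -0.0005, 0], 0, 0.012], [[0, 0, 0], 0, 0.012]]'

```text
time_s: 26.5
ee_pos: [0.5698, 0.0864, 0.0323]
eef_rot: [3.141, -0.0, 1.734]
force: [0.1, 1.1, 1.0]
grip_width: 0.018
grip_force: 6.0
```

Emit:
jog_arm --rows '[[[-0.0005, 0, 0], 0, 0.012], [[-0.001, 0, 0], 0, 0.012], [[-0.0015, 0, 0], 0, 0.012], [[-0.0015, 0, 0], 0, 0.012], [[-0.0015, 0, 0], 0, 0.012], [[-0.0015, 0, 0], 0, 0.012], [[-0.0015, 0, 0], 0, 0.012], [[-0.001, 0, 0], 0, 0.012], [[0, 0, 0], 0, 0.012]]'

```text
time_s: 27.25
ee_pos: [0.5715, 0.0761, 0.0323]
eef_rot: [3.141, 0.0, 1.733]
force: [1.6, -0.6, 0.2]
grip_width: 0.018
grip_force: 6.0
```

```bash
python3 m.py | grep -v top; python3 go.py .5703 .086 .032 1.734
```

```text
side jaw y []
wrist jaw y [-0.027 -0.026 -0.026 -0.026 -0.026 -0.026 -0.026 -0.026 -0.025 -0.025
 -0.025 -0.025 -0.024]
plunger 0.9 [[0.5835 0.0078 0.069 ]] [[-0.0007 -0.0564  0.069 ]]
slider_grip 0.83 [[0.5739 0.0762 0.055 ]] [[0.001  0.0127 0.055 ]]
 -0.087 -0.086 -0.085 -0.085]
at [0.5714 0.0764 0.0323] yaw 1.7334 shift [0.0097 0.0004 0.0003] turn -0.03 q [ 0.07  0.55  1.6  -0.    0.99 -0.09] t 27.6 gw 0.0183 rows>= 0.23230425016861211
```

Emit:
jog_arm --rows '[[[-0.001, 0, 0], 0, 0.012], [[-0.001, 0, 0], 0, 0.012], [[-0.001, 0, 0], 0, 0.012], [[-0.0007, 0, 0], 0, 0.012], [[-0.0007, 0, 0], 0, 0.012], [[-0.0007, 0, 0], 0, 0.012], [[-0.0007, 0, 0], 0, 0.012], [[-0.0007, 0, 0], 0, 0.012], [[-0.0007, 0, 0], 0, 0.012]]'

```text
time_s: 28.35
ee_pos: [0.5726, 0.0693, 0.0323]
eef_rot: [3.141, -0.0, 1.733]
force: [3.7, 2.6, 0.8]
grip_width: 0.0182
grip_force: 6.0
```

Emit:
jog_arm --rows '[[[-0.0007, 0, 0], 0, 0.012], [[-0.0007, 0, 0], 0, 0.012], [[-0.0007, 0, 0], 0, 0.012], [[-0.0007, 0, 0], 0, 0.012], [[-0.0007, 0, 0], 0, 0.012], [[-0.0007, 0, 0], 0, 0.012]]'

```text
time_s: 28.85
ee_pos: [0.5733, 0.0652, 0.0323]
eef_rot: [3.141, 0.0, 1.733]
force: [5.3, 2.8, 1.0]
grip_width: 0.0178
grip_force: 6.0
```

```bash
python3 go.py .5703 .086 .032 1.734;python3 m.py | grep -v top
```

```text
at [0.5733 0.0652 0.0323] yaw 1.7334 shift [0.0211 0.0004 0.0003] turn -0.03 q [ 0.05  0.55  1.59  0.    0.99 -0.11] t 28.85 gw 0.0178 rows>= 0.5049104079313749
side jaw y [-0.006 -0.005 -0.004]
wrist jaw y [-0.038 -0.037 -0.037 -0.037 -0.037 -0.037 -0.037 -0.037 -0.036 -0.036]
plunger 0.74 [[0.5831 0.0017 0.069 ]] [[-0.002  -0.0623  0.069 ]]
slider_grip 0.62 [[0.5762 0.0664 0.055 ]] [[0.0016 0.0027 0.055 ]]
 -0.087 -0.086 -0.085 -0.085]
```

Emit:
jog_arm --rows '[[[0, 0.0005, 0], 0, 0.012], [[-0.0005, 0.0005, 0], 0, 0.012], [[-0.0005, 0, 0], 0, 0.012], [[-0.0005, 0, 0], 0, 0.012], [[-0.0005, 0, 0], 0, 0.012], [[-0.0005, 0, 0], 0, 0.012], [[-0.0005, 0, 0], 0, 0.012], [[0, 0, 0], 0, 0.012]]'

```text
time_s: 29.87
ee_pos: [0.574, 0.0624, 0.0322]
eef_rot: [-3.14, -0.0, 1.733]
force: [-2.7, 1.2, 5.8]
grip_width: 0.0174
grip_force: 6.0
```

Emit:
jog_arm --rows '[[[-0.0004, 0, 0], 0, 0.012], [[-0.0004, 0, 0], 0, 0.012], [[0, 0, 0], 0, 0.012]]'

```text
time_s: 30.12
ee_pos: [0.5741, 0.0616, 0.0322]
eef_rot: [-3.14, -0.0, 1.733]
force: [-1.7, 1.0, 4.6]
grip_width: 0.018
grip_force: 6.0
```

Emit:
jog_arm --rows '[[[-0.0004, 0, 0], 0, 0.012], [[-0.0004, 0, 0], 0, 0.012], [[0, 0, 0], 0, 0.012]]'

```text
time_s: 30.37
ee_pos: [0.5742, 0.0608, 0.0322]
eef_rot: [-3.14, -0.0, 1.733]
force: [-1.9, 0.5, 6.1]
grip_width: 0.0178
grip_force: 6.0
```

```bash
python3 go.py .5703 .086 .032 1.734;python3 m.py | grep -v top
```

```text
at [0.5742 0.0608 0.0322] yaw 1.7334 shift [0.0255 0.0002 0.0002] turn -0.03 q [ 0.04  0.56  1.59  0.    1.   -0.12] t 30.3667 gw 0.0178 rows>= 0.6107750456114546
side jaw y [-0.01  -0.009]
wrist jaw y [-0.042 -0.041 -0.041 -0.041 -0.041 -0.004 -0.002 -0.002 -0.001 -0.
 -0.   ]
plunger 0.94 [[ 0.584  -0.0018  0.069 ]] [[-0.0017 -0.0659  0.069 ]]
slider_grip 0.61 [[0.5765 0.0607 0.055 ]] [[ 0.001 -0.003  0.055]]
 -0.086 -0.085 -0.085]
```

Emit:
jog_arm --rows '[[[-0.0004, 0, 0], 0, 0.012], [[-0.0003, 0, 0], 0, 0.012], [[0, 0, 0], 0, 0.012]]'

```text
time_s: 30.97
ee_pos: [0.5743, 0.0601, 0.0322]
eef_rot: [-3.14, -0.0, 1.733]
force: [-2.2, 0.7, 5.6]
grip_width: 0.0178
grip_force: 6.0
```

Emit:
jog_arm --rows '[[[-0.0004, 0, 0], 0, 0.012], [[-0.0003, 0, 0], 0, 0.012], [[0, 0, 0], 0, 0.012]]'

```text
time_s: 31.22
ee_pos: [0.5744, 0.0595, 0.0322]
eef_rot: [-3.14, -0.0, 1.733]
force: [-2.6, 0.7, 5.0]
grip_width: 0.0178
grip_force: 6.0
```

Emit:
jog_arm --rows '[[[-0.0003, 0, 0], 0, 0.012], [[-0.0003, 0, 0], 0, 0.012], [[0, 0, 0], 0, 0.012]]'

```text
time_s: 31.47
ee_pos: [0.5745, 0.0589, 0.0322]
eef_rot: [-3.14, -0.0, 1.733]
force: [-2.6, 0.5, 5.2]
grip_width: 0.0181
grip_force: 6.0
```

Emit:
jog_arm --rows '[[[-0.0003, 0, 0], 0, 0.012], [[-0.0003, 0, 0], 0, 0.012], [[0, 0, 0], 0, 0.012]]'

```text
time_s: 31.72
ee_pos: [0.5747, 0.0584, 0.0321]
eef_rot: [-3.14, -0.0, 1.733]
force: [-3.0, 2.8, 5.6]
grip_width: 0.0182
grip_force: 6.0
```

```bash
python3 go.py .5703 .086 .032 1.734;python3 m.py | grep -v top
```

```text
at [0.5747 0.0584 0.0321] yaw 1.7335 shift [0.0279 0.0002 0.0001] turn -0.03 q [ 0.04  0.56  1.59  0.    1.   -0.13] t 31.7167 gw 0.0182 rows>= 0.6692206081059361
side jaw y [-0.009]
wrist jaw y [-0.045 -0.044 -0.043 -0.005 -0.003 -0.003 -0.002 -0.002 -0.001 -0.001
 -0.   ]
plunger 0.91 [[ 0.5865 -0.0041  0.069 ]] [[ 0.0003 -0.0686  0.069 ]]
slider_grip 0.77 [[0.5759 0.0589 0.055 ]] [[ 0.0001 -0.0047  0.055 ]]
 -0.088 -0.086 -0.085 -0.085]
```

Emit:
jog_arm --rows '[[[-0.0003, 0, 0], 0, 0.012], [[0, 0, 0], 0, 0.012], [[0, 0, 0], 0, 0.012]]'

```text
time_s: 32.32
ee_pos: [0.5747, 0.0582, 0.0321]
eef_rot: [-3.14, -0.001, 1.733]
force: [-2.9, 3.1, 5.0]
grip_width: 0.0179
grip_force: 6.0
```

Emit:
jog_arm --rows '[[[-0.0003, 0, 0], 0, 0.012], [[0, 0, 0], 0, 0.012], [[0, 0, 0], 0, 0.012]]'

```text
time_s: 32.57
ee_pos: [0.5747, 0.058, 0.032]
eef_rot: [-3.14, -0.001, 1.734]
force: [-3.4, 3.8, 5.1]
grip_width: 0.0179
grip_force: 6.0
```

The pull force has started to rise, from 0.5 to 3.8 N, so both jaws are touching the stem. I'll let go and check.

Emit:
jog_arm --rows '[[[0, 0, 0], 0, 0.02], [[0, 0, 0], 0, 0.024], [[0, 0, 0], 0, 0.03], [[0, 0, 0], 0, 0.04], [[0, 0, 0], 0, 0.05], [[0, 0, -0.01], 0, 0.05], [[0, 0, -0.02], 0, 0.05], [[0, 0, -0.03], 0, 0.05], [[0, 0, -0.03], 0, 0.05], [[0, 0, -0.03], 0, 0.05], [[0, 0, -0.02], 0, 0.05], [[0, 0, 0], 0, 0.05]]'

```text
time_s: 33.57
ee_pos: [0.577, 0.0577, 0.1778]
eef_rot: [3.134, 0.001, 1.733]
force: [-1.4, 0.3, -0.5]
grip_width: 0.05
grip_force: 0.0
```

```bash
python3 m.py; python3 - <<'E'
from h import *
c=shot('wrist');im=c['image'];cv2.imwrite('pics/z.png',cv2.resize(im[120:320,180:380,::-1],(600,600),interpolation=cv2.INTER_CUBIC))
P=cloud(c).reshape(-1,3);q=(P-np.r_[.575,.0635,0])@R.from_euler('z',-.163).as_matrix().T
k=q[(abs(q[:,0])<.034)&(abs(q[:,0])>.006)&(abs(q[:,1]+.069)<.02)&(q[:,2]>.075)&(q[:,2]<.09)]
print(len(k),cv2.fitLine(k[:,:2].astype(np.float32),cv2.DIST_HUBER,0,.01,.01).ravel())
E
```

```text
side -0.034 14 ztop 0.0807 y -0.0674
side -0.025 15 ztop 0.0808 y -0.0646
side -0.015 14 ztop 0.0821 y -0.0672
side 0.015 21 ztop 0.081 y -0.0674
side 0.025 24 ztop 0.0817 y -0.0639
side 0.034 29 ztop 0.0847 y -0.0667
side 0.06 39 ztop 0.0894 y -0.062
side jaw y [-0.093 -0.091 -0.086 -0.084 -0.083 -0.057 -0.054 -0.052 -0.048 -0.046
 -0.045 -0.044]
wrist -0.034 142 ztop 0.0812 y -0.0687
wrist -0.025 194 ztop 0.0811 y -0.0669
wrist -0.015 185 ztop 0.0811 y -0.0687
wrist 0.015 182 ztop 0.0812 y -0.069
wrist 0.025 197 ztop 0.0812 y -0.066
wrist 0.034 237 ztop 0.0882 y -0.0676
wrist jaw y [-0.097 -0.091 -0.088 -0.085 -0.084 -0.057 -0.054 -0.051 -0.049 -0.047
 -0.044]
plunger 0.88 [[ 0.582  -0.0057  0.069 ]] [[-0.0043 -0.0694  0.069 ]]
crosshead 0.84 [[0.6424 0.0023 0.069 ]] [[ 0.0566 -0.0714  0.069 ]]
slider_grip 0.81 [[0.5768 0.0606 0.055 ]] [[ 0.0013 -0.0032  0.055 ]]
jaw_zone 0.58 [[ 0.5869 -0.0163  0.069 ]] [[-0.0012 -0.0807  0.069 ]]
top -0.034 20 ztop 0.0836 y -0.0722
top -0.025 21 ztop 0.0823 y -0.0741
top -0.015 22 ztop 0.0839 y -0.074
top 0.015 7 ztop 0.0813 y -0.0788
top 0.025 4 ztop 0.0796 y -0.08
top 0.034 3 ztop 0.0806 y -0.0821
top jaw y [-0.097 -0.096 -0.094 -0.093 -0.093 -0.091 -0.091 -0.09  -0.089 -0.088
 -0.088 -0.086 -0.085 -0.085]
1063 [ 9.9999958e-01  8.9441892e-04  4.6625594e-03 -6.8243533e-02]
```

View pics/z.png

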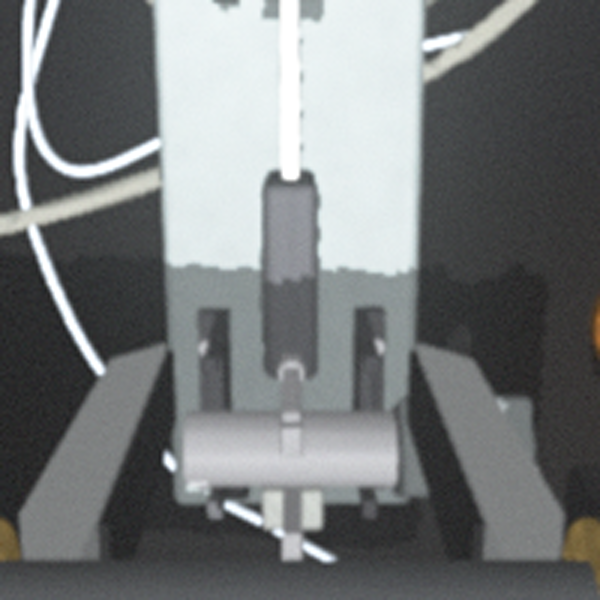

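The stem (185–395, 450) lies square across the rests. Both jaws meet it: the faces measure 26–27 mm apart, the stem axis is 13–14 mm from the fixed face, and the skew is about 0.001 rad. Handing in.

```bash
python3 -c "
from station import *
print(hand_in())"
```

```text
the job is handed in; nothing more can be done
None
```

The plunger's stem lies squarely across both caliper rests, released, with the moving jaw slid shut onto it (about 26–27 mm by camera). I handed the job in with the robot's clock at about 34 s and got no verdict back; I saw no bystander pushed, but did not re-measure them at the end.

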